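# Slide the sample tray over the step onto the weighing deck and tare

## Task

Slide the aluminium tray with its two sample jars off the rubber mat, up over the step and along between the rails of the steel weighing deck until it meets the orange bumper; slide it with one end always down, never carried through the air, without catching on the step, and keep it nearly level so that the jars stay standing. Press it home against the bumper with a gentle, steady push of about 1 kg (10 N) for a second, never more than twice that, and let go. Then press the orange tare button all the way down, and let it come up again; leave the other things on the worktop where they are.

Things in the scene. Friction and masses are not known exactly. Their poses are not given: they have to be found in the camera images.
- tray: Loose aluminium tray, 150 (x) x 110 (y) mm, floor 5 mm, 4 mm walls 16 mm high overall, flat underside, square edges. Origin: centre of the underside; its +x end is the nose, which goes first. A wooden handle block, 14 (x) x 44 (y) mm, stands at x = -55 mm, top 65 mm above the underside; pinched across its 14 mm the tray can be tilted. 320 g, with both jars 540 g, masses +-25 %.
- tray_grip (a point): Middle of the handle block, 50 mm above the tray's underside, 15 mm below the block's top; axes as the tray's.
- tray_nose (a point): Middle of the lower edge of the tray's nose, 75 mm ahead of the tray's origin.
- tray_tail (a point): Middle of the lower edge of the tray's tail (handle end), 75 mm behind the tray's origin.
- jar_a: Amber sample jar with steel lid, 40 mm wide, 66 mm high, 110 g, standing loose in the tray, about 30 mm ahead of the tray's centre, left. Origin: centre of its foot.
- jar_b: Brown sample jar with steel lid, 40 mm wide, 66 mm high, 110 g, standing loose in the tray, about 30 mm ahead of the tray's centre, right. Origin: centre of its foot.
- mat: Fixed black rubber mat, 200 x 200 mm, on which the tray starts. Its origin lies 12 mm below its upper face, at its centre. That face is 6 to 10 mm lower than the deck, and a gap of 8 to 20 mm lies between mat and deck.
- deck: Fixed polished steel deck (tray friction about 0.3) 200 (x) x 170 (y) mm, top 18 mm above the origin. Origin: on the worktop below the middle of its front edge (the step); +x runs inwards, the tray's way. Side rails 14 mm high, 126 mm apart inside, centred on y = 0, flared to about 134 mm at the front edge. At its right (x 10 to 140, y -87 to -157 mm) a white control box 30 mm high.
- backstop: Fixed bracket across the deck's inner end, 130 wide, 46 mm high; its front face is 200 mm from the deck's front edge, its origin on the worktop level 50 mm before that face. It carries an orange bumper bar, 90 mm wide, 23 to 41 mm above the worktop, adjustable: its face stands 20 to 35 mm in front of the bracket, differs each time, is not measured and must be felt. It hardly gives at 20 N.
- tare (a joint): Travel of the orange tare button, m: 0 up, 0.006 fully down (4 N); springs back up.
- tare_top (a point): Centre of the top of the tare button (28 mm across, on the control box, pressed straight down), as built with the button up.
- dosing_cup: Bystander: steel cup, 58 mm wide, 60 mm high, left of the mat. Origin: centre of its foot.
- tamper: Bystander: steel tamper, 56 mm wide, 80 mm high, right of the mat. Origin: centre of its foot.
- mug: Bystander: white mug, 80 mm wide, 90 mm high. Origin: centre of its foot.
- spare_jar: Bystander: amber jar, 56 mm wide, 85 mm high. Origin: centre of its foot.
- brush: Bystander: brush with orange-brown handle, 160 mm long, lying flat. Origin: centre of its underside.
- paper_cup: Bystander: paper cup, 76 mm wide, 100 mm high. Origin: centre of its foot.
There are look-alikes about, which are no part of the job. What is shaped like the backstop but brown or purple is not meant.

How it is judged:
On the way, in this order (a step that is already met when the one before it is completed fails the run):
1. the tray's nose is over the step, at least 40 mm in over the deck (x of tray_nose in the frame of deck above 0.04 m).
2. the tray is pressed against the bumper with more than 4 N for half a second, flat on the deck (contact force between tray and backstop above 4 N and z of each of tray_nose, tray_tail in the frame of deck below 0.022 m), for 0.5 s.
3. the tare button is pressed all but fully down (5 mm of 6) (value of joint tare above 0.005 m), for 0.05 s.
At the end, for the whole second after the job is handed in: The tray rests flat on the deck (ends under 3 mm above it), tail 10 mm or more inside its front edge, within 14 mm of its centre line and 0.07 rad of square; both jars upright (0.1 rad) on the tray's floor; the tare button up again (under 2 mm down) (x of tray_tail in the frame of deck above 0.01 m and y of tray in the frame of deck between -0.014 and 0.014 m and angle between the x axis of tray and the x axis of deck, either way round below 0.07 rad and z of each of tray_nose, tray_tail in the frame of deck below 0.021 m and linear speed of tray below 0.01 m/s and value of joint tare below 0.002 m and angle between each of jar_a, jar_b's own z axis and vertical below 0.1 rad and z of jar_a in the frame of tray between 0 and 0.012 m and x of jar_a in the frame of tray between -0.075 and 0.075 m and y of jar_a in the frame of tray between -0.055 and 0.055 m and z of jar_b in the frame of tray between 0 and 0.012 m and x of jar_b in the frame of tray between -0.075 and 0.075 m and y of jar_b in the frame of tray between -0.055 and 0.055 m); the robot touches nothing.
It fails at once if the tray is carried: nose and tail both more than 5 mm above the deck's surface at once (z of each of tray_nose, tray_tail in the frame of deck above 0.023 m).
It fails at once if the tray is tipped by more than 0.2 rad, or a jar falls over (0.5 rad) (angle between tray's own z axis and vertical above 0.2 rad or angle between any of jar_a, jar_b's own z axis and vertical above 0.5 rad).
It fails at once if the tray catches on or is forced against the deck or its rails with more than 35 N (contact force between tray and deck above 35 N).
It fails at once if the tray is pressed against the bumper with more than 22 N (contact force between tray and backstop above 22 N).
It fails at once if another thing on the worktop is moved by more than 30 mm (distance of any of dosing_cup, tamper, mug, spare_jar, brush, paper_cup from where it was at the start of the episode above 0.03 m).
It also fails if it takes over 67 s, if anything falls off the work surface, if the arm or the gripper's body presses on something with over 40 N, if the wrist force passes 120 N, or if a joint passes its speed limit or range.

## Robot

A 6-joint arm with a two-finger parallel gripper is mounted at the origin on the work surface. World frame = base frame: x ahead of the robot, y to its left, z up, the work surface at z = 0. Lengths are in m, angles in rad, forces in N, time in s.
With the tool pointing down it reaches from about 0.375 to 0.975 m from the base axis. Payload 3.8 kg.
Tool frame: the origin (TCP) lies at the centre of the arm's flange, where the gripper is bolted on; the fingertips stand 166 mm ahead of it and the grasp point (between the pads) lies 147 mm ahead of it; z points along the fingers, y is the direction in which the jaws open and shut (so a half turn about z gives the same grasp; the last joint's range is limited). The gripper opens to 88 mm and grips with 3 to 60 N. Pads are 18 mm wide; open, the fingers measure 123 mm over their backs; the gripper's body (75 mm by 187 mm) begins 45 mm behind the grasp point.
Start: joints at [-1.152, 0.264, 1.604, -0, 1.274, -0.037], TCP at [0.297, -0.606, 0.405] pointing down, gripper open.
Joint ranges: [-2.63, 2.63], [-0.94, 2.18], [0.31, 2.57], [-1.31, 4.45], [0, 2.66], [-2.55, 2.55]. Speed limits (rad/s): [2.57, 2.57, 3.14, 3.14, 3.14, 3.14].

## Interface

Orientations are given as a rotation vector (axis times angle).
In Python, from bench import r gives the robot as it stands.
- The arm moves only by the tool drive_tool, never from a script. Its argument "steps" is a list of rows, each an object of numbers: "tx", "ty", "tz": the shift along the tool's x, y, z in mm; "rx", "ry", "rz": the turn, a rotation vector about the tool's x, y, z in rad. In form: [{"tx": .., "ty": .., "tz": .., "rx": .., "ry": .., "rz": ..}, ...]. A call has 1 to 20 rows; each row is the pose to reach, as a shift and turn from the pose commanded when the call began, along the tool's axes at that moment; what a row does not reach only later rows make up. A row lasts 1/10 s, in which the tool goes at most 50 mm and 8.59 degrees, less where a joint would pass 70% of its speed; a pose out of reach is approached as far as the arm can. A call with a gripper value outside its range is refused whole. "claw" is the opening, from -1 (shut) to 1 (fully open), set as the call begins (left out, the last holds). The fingers move at their own pace and stop on an object; "force" is the grip in N (left out, the last holds). Time passes only in rows, so rows that repeat a pose let the fingers close. It gives the time, the measured TCP pose, the force and the opening at its end, in the units of the state.
- r.get_obs(): the state, without advancing time (a new reading comes with each control period).
- r.camera(name): name is "scene" or "top" or "wrist"; returns (picture, depth): 400x640x3 uint8, blue, green, red; 400x640 float32, m along the optical axis (not along the pixel's ray), 0 where there is no reading.
- r.get_calibration(name): a dict with "vfov" (degrees; the focal length in pixels is half the picture's height over the tangent of half this angle, whatever the lens; pixels are square), "cx", "cy" (the principal point, pixels), "world_to_cam" (4x4, takes a point from world to camera coordinates). Camera axes: x right, y up, looking along -z (the intrinsics and any distortion apply to the point x, -y, -z); pixel columns grow to the right and rows downward; lengths in m; the calibration is good to about 2 mm. A picture is of the moment at which its call begins: read the wrist's pose just before it. get_calibration takes no time and is no camera call; for the wrist camera it gives the pose at the moment of the call.
- r.hand_in(): hands the job in, once; it reports no verdict.
Trained networks look in the newest picture that a camera, given by its name, has taken for a name from the list of things; names that differ only in an ending like _2 or _b are one class to them, and where a whole thing is asked for, a point or a joint stands for the part that bears it (a point fixed in the world has none). Each returns a list of dicts, best first, with "confidence" (0 to 1); they miss things now and then, are a little off and sometimes report something else, mostly with a low value. They report only what shows in the picture. A call takes as long as a camera call. They do not tell look-alikes from the thing itself.
- r.search_frame(name, camera): "rect" ([left, top, right, bottom] in pixels, round what is visible of it).
- r.masks_of(name, camera): "region" (400x640 bool, what is visible of it) and "rect" ([left, top, right, bottom] in pixels, round what is visible of it).
The state is a dict: "clock": time; "joints": joint angles; "dq": joint speeds; "joint_torque": joint torques, N m; "ee_pos": TCP position; "eef_rot": TCP orientation; "wrist_force": force on the tool from outside, world axes, zero at the start; "moment": the same for the moment, N m; "width": finger opening in m.
Only numpy, scipy, OpenCV 4.12 (cv2) and the standard library are available. Lean on these libraries where they do the work, as an engineer would, in place of code of your own. Each camera call takes 0.05 s, during which the arm holds its last target.

## Working session

There is one attempt and no reset: what is moved stays moved. The work goes in short steps, Python scripts to look and compute and a tool call to move; the robot and the scene stay as the last step left them, time stands still between calls to the robot, and variables do not carry over. Pictures are saved under pics/ and viewed, and the job is handed in when it is done.

Besides the shell and the picture viewer there is one more tool, called after ">>>" as a command line: name --argument value ..., lists and objects as JSON in quotes. drive_tool: Moves the arm, as the interface text tells. Its arguments: {"type":"object","properties":{"steps":{"type":"array"},"claw":{"type":"number"},"force":{"type":"number"}},"required":["steps"]}

```bash
mkdir -p pics; ls
cat > h.py <<'E'
import numpy as np, cv2
from bench import r
from scipy.spatial.transform import Rotation as R
def K(c):
    k=r.get_calibration(c); f=200/np.tan(np.radians(k['vfov'])/2); return k,f
def cloud(c,depth,k=None):
    if k is None: k=r.get_calibration(c)
    f=200/np.tan(np.radians(k['vfov'])/2)
    v,u=np.mgrid[0:400,0:640]
    P=np.stack([(u-k['cx'])/f*depth,-(v-k['cy'])/f*depth,-depth,np.ones_like(depth)],-1)
    W=P@np.linalg.inv(k['world_to_cam']).T
    W[depth<=0]=np.nan
    return W[...,:3]
E
python3 - <<'E'
from h import *
for c in ['scene','top','wrist']:
    k=r.get_calibration(c)
    im,d=r.camera(c); cv2.imwrite(f'pics/{c}0.png',im); np.savez(f'{c}0.npz',im=im,d=d,w=k['world_to_cam'])
    print(c,{a:(b if not hasattr(b,'shape') else b.round(3).tolist()) for a,b in k.items()})
    for n in ['tray','deck','mat','backstop','tare','jar_a']:
        try: print(c,n,[(x['rect'],round(x['confidence'],2)) for x in r.search_frame(n,c)])
        except Exception as e: print(n,e)
print(r.get_obs())
E
```

```text
pics
scene {'vfov': 51.52193163503492, 'cx': 319.29939071910707, 'cy': 203.20659764859744, 'world_to_cam': [[0.765, 0.644, -0.002, -0.417], [-0.491, 0.586, 0.645, 0.225], [0.416, -0.493, 0.764, -1.371], [0.0, 0.0, 0.0, 1.0]]}
scene tray [([272.7, 173.8, 333.5, 228.2], 0.87)]
scene deck [([309.3, 199.1, 415.8, 287.6], 0.59), ([250.4, 171.4, 348.1, 248.0], 0.54)]
scene mat [([253.0, 171.5, 350.5, 244.7], 0.76)]
scene backstop [([313.7, 120.9, 346.1, 151.4], 0.84), ([402.3, 181.1, 434.3, 217.7], 0.82), ([384.3, 230.1, 421.8, 279.0], 0.6), ([353.6, 299.5, 385.0, 363.5], 0.56), ([246.0, 225.8, 271.6, 257.6], 0.56)]
scene tare []
scene jar_a [([312.5, 182.5, 323.7, 207.2], 0.84), ([296.7, 193.3, 315.3, 220.3], 0.71)]
top {'vfov': 42.37919234589776, 'cx': 319.1224269500473, 'cy': 206.87285788672878, 'world_to_cam': [[0.023, -1.0, 0.013, -0.01], [0.994, 0.024, 0.107, -0.562], [-0.108, 0.011, 0.994, -1.462], [0.0, 0.0, 0.0, 1.0]]}
top tray [([300.3, 213.5, 334.9, 259.8], 0.73)]
top deck [([279.9, 128.9, 370.0, 203.8], 0.62)]
top mat [([282.6, 201.3, 357.9, 274.4], 0.78)]
top backstop [([225.4
[... 525 characters left out ...]
t tare []
wrist jar_a []
{'clock': 1.05, 'joints': array([-1.15192889e+00,  2.63837209e-01,  1.60398814e+00,  2.96267506e-06,
        1.27372715e+00, -3.69132986e-02]), 'dq': array([ 2.14395706e-03,  1.45315433e-04, -2.98238550e-05, -4.11068165e-04,
       -1.75257770e-03,  1.52029458e-03]), 'joint_torque': array([-4.81926036e-04, -5.02075696e+01, -3.57266378e+01,  7.27873575e-02,
        1.83322560e-02, -2.41764991e-05]), 'ee_pos': array([ 0.29709531, -0.60608601,  0.40475449]), 'eef_rot': array([3.06032975e+00, 7.09747737e-01, 1.63421296e-05]), 'wrist_force': array([ 0.16327953, -0.60323371, -0.28386824]), 'moment': array([0.05537295, 0.04253979, 0.01326591]), 'width': 0.08825837684568946}
```

Run:
```python
import cv2
a=cv2.imread('pics/top0.png');cv2.imwrite('pics/top0c.png',cv2.resize(a[90:300,190:420],None,fx=3.4,fy=2.8*3.4/2.8*0.8,interpolation=cv2.INTER_CUBIC)[:600])
```

```text
(no output)
```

View pics/top0.png

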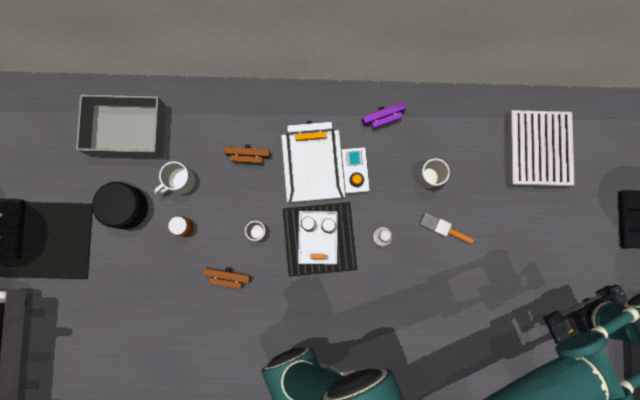

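View pics/scene0.png

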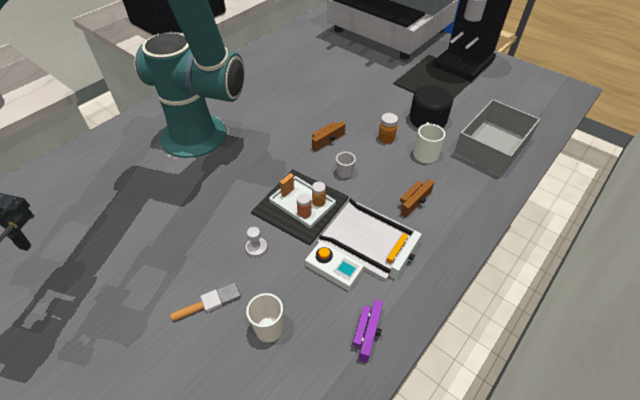

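View pics/top0c.png

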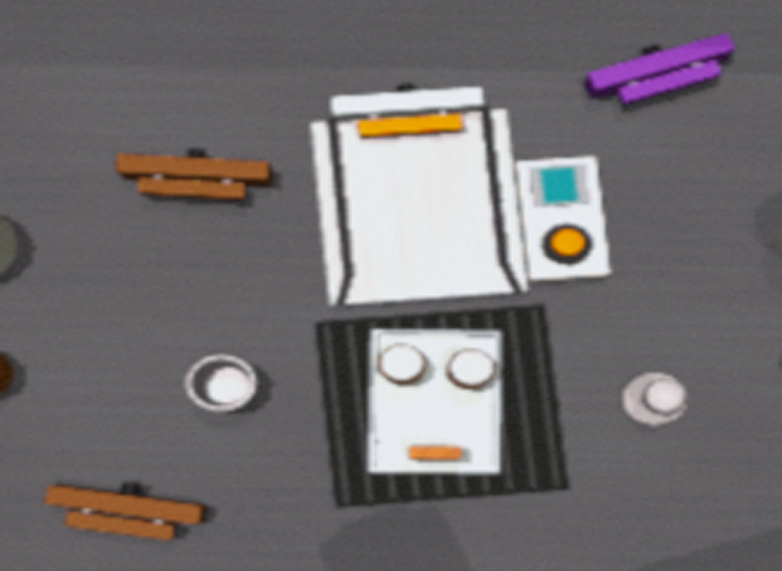

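The top view shows the mat with the tray at about (318,237), the deck at (313,165) turned slightly, its orange bumper at (311,136) and the tare button at (357,179). The brown and purple brackets are decoys. I'll get rough positions from the depth image next.

Run:
```python
from h import *
z=np.load('top0.npz'); W=cloud('top',z['d'])
for n,(u,v) in dict(handle=(318,257),trayc=(318,245),jl=(308,223),jr=(329,225),deck=(313,175),deckfrontL=(289,200),deckfrontR=(342,194),bump=(311,136),tare=(357,179),mat=(291,240),mat2=(348,240),cup=(256,230),tamp=(382,236)).items():
    print(n,np.round(W[v,u],4))
o=r.get_obs();print(R.from_rotvec(o['eef_rot']).as_matrix().round(3))
k=r.get_calibration('wrist');c=np.linalg.inv(k['world_to_cam']);print(c.round(3))
```

```text
handle [0.4172 0.0033 0.0783]
trayc [0.4526 0.0034 0.0123]
jl [0.5109 0.0334 0.0779]
jr [ 0.5067 -0.0253  0.0788]
deck [0.6565 0.0228 0.0212]
deckfrontL [0.5798 0.0904 0.0319]
deckfrontR [ 0.6014 -0.0627  0.0291]
bump [0.7699 0.0314 0.0332]
tare [ 0.6427 -0.1037  0.0521]
mat [0.4653 0.0822 0.0115]
mat2 [ 0.4695 -0.084   0.0049]
cup [0.4921 0.185  0.0089]
tamp [ 0.4797 -0.1742  0.0743]
[[ 0.898  0.44   0.   ]
 [ 0.44  -0.898 -0.   ]
 [ 0.     0.    -1.   ]]
[[ 0.44   0.866  0.237  0.358]
 [-0.898  0.424  0.117 -0.577]
 [ 0.001 -0.265  0.964  0.385]
 [ 0.     0.     0.     1.   ]]
```

>>> drive_tool --steps '[{"tx":530,"ty":-438,"tz":20,"rz":-1.115},{"tx":530,"ty":-438,"tz":20,"rz":-1.115},{"tx":530,"ty":-438,"tz":20,"rz":-1.115},{"tx":530,"ty":-438,"tz":20,"rz":-1.115},{"tx":530,"ty":-438,"tz":20,"rz":-1.115},{"tx":530,"ty":-438,"tz":20,"rz":-1.115},{"tx":530,"ty":-438,"tz":20,"rz":-1.115},{"tx":530,"ty":-438,"tz":20,"rz":-1.115},{"tx":530,"ty":-438,"tz":20,"rz":-1.115},{"tx":530,"ty":-438,"tz":20,"rz":-1.115},{"tx":530,"ty":-438,"tz":20,"rz":-1.115},{"tx":530,"ty":-438,"tz":20,"rz":-1.115},{"tx":530,"ty":-438,"tz":20,"rz":-1.115},{"tx":530,"ty":-438,"tz":20,"rz":-1.115},{"tx":530,"ty":-438,"tz":20,"rz":-1.115},{"tx":530,"ty":-438,"tz":20,"rz":-1.115},{"tx":530,"ty":-438,"tz":20,"rz":-1.115},{"tx":530,"ty":-438,"tz":20,"rz":-1.115},{"tx":530,"ty":-438,"tz":20,"rz":-1.115}]' --claw 0

```text
invalid input at $.steps[0]: expected keys tx, ty, tz, rx, ry, rz
```

Run:
```python
from h import *
o=r.get_obs();print(o['clock'],o['ee_pos'],R.from_rotvec(o['eef_rot']).as_matrix().round(3).tolist(),o['width'],o['wrist_force'],o['joints'].round(3))
k=r.get_calibration('wrist'); im,d=r.camera('wrist'); cv2.imwrite('pics/w1.png',im); np.savez('w1.npz',im=im,d=d,w=k['world_to_cam'])
im,d=r.camera('top'); np.savez('t1.npz',im=im,d=d)
for n in ['tray','deck','mat','tare','jar_a']:
        print(n,[(np.round(x['rect']),round(x['confidence'],2)) for x in r.search_frame(n,'wrist')])
```

```text
1.05 [ 0.29709531 -0.60608601  0.40475449] [[0.898, 0.44, 0.0], [0.44, -0.898, -0.0], [0.0, 0.0, -1.0]] 0.08825837684568946 [ 0.16327953 -0.60323371 -0.28386824] [-1.152  0.264  1.604  0.     1.274 -0.037]
tray []
deck []
mat []
tare []
jar_a []
```

View pics/w1.png

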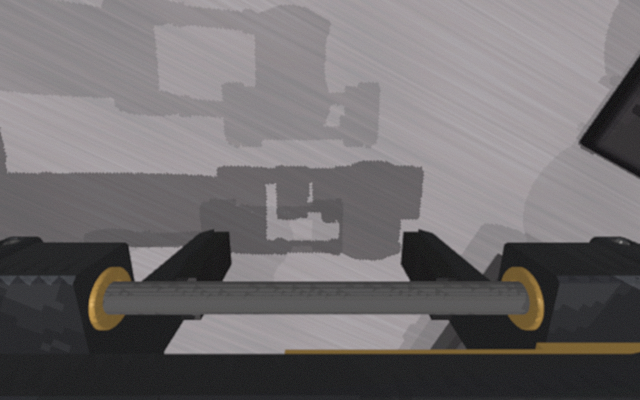

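The wrist picture only shows worktop and gripper, since the move was refused: every row needs all six keys. The fingers fill the lower half, so I'll aim further towards -y.

>>> drive_tool --steps '[{"tx":486,"ty":-348,"tz":20,"rx":0,"ry":0,"rz":-1.115},{"tx":486,"ty":-348,"tz":20,"rx":0,"ry":0,"rz":-1.115},{"tx":486,"ty":-348,"tz":20,"rx":0,"ry":0,"rz":-1.115},{"tx":486,"ty":-348,"tz":20,"rx":0,"ry":0,"rz":-1.115},{"tx":486,"ty":-348,"tz":20,"rx":0,"ry":0,"rz":-1.115},{"tx":486,"ty":-348,"tz":20,"rx":0,"ry":0,"rz":-1.115},{"tx":486,"ty":-348,"tz":20,"rx":0,"ry":0,"rz":-1.115},{"tx":486,"ty":-348,"tz":20,"rx":0,"ry":0,"rz":-1.115},{"tx":486,"ty":-348,"tz":20,"rx":0,"ry":0,"rz":-1.115},{"tx":486,"ty":-348,"tz":20,"rx":0,"ry":0,"rz":-1.115},{"tx":486,"ty":-348,"tz":20,"rx":0,"ry":0,"rz":-1.115},{"tx":486,"ty":-348,"tz":20,"rx":0,"ry":0,"rz":-1.115},{"tx":486,"ty":-348,"tz":20,"rx":0,"ry":0,"rz":-1.115},{"tx":486,"ty":-348,"tz":20,"rx":0,"ry":0,"rz":-1.115},{"tx":486,"ty":-348,"tz":20,"rx":0,"ry":0,"rz":-1.115},{"tx":486,"ty":-348,"tz":20,"rx":0,"ry":0,"rz":-1.115},{"tx":486,"ty":-348,"tz":20,"rx":0,"ry":0,"rz":-1.115},{"tx":486,"ty":-348,"tz":20,"rx":0,"ry":0,"rz":-1.115}]' --claw 0

```text
clock: 3.2
ee_pos: [0.58, -0.0808, 0.3848]
eef_rot: [2.223, 2.219, 0.0]
wrist_force: [-0.2, -0.2, -0.3]
width: 0.0442
```

Run:
```python
from h import *
o=r.get_obs();print(o['clock'],o['ee_pos'],R.from_rotvec(o['eef_rot']).as_matrix().round(3).tolist(),o['width'],o['wrist_force'],o['joints'].round(3))
k=r.get_calibration('wrist'); im,d=r.camera('wrist'); cv2.imwrite('pics/w2.png',im); np.savez('w2.npz',im=im,d=d,w=k['world_to_cam'])
for n in ['tray','deck','tare']:
        print(n,[(np.round(x['rect']),round(x['confidence'],2)) for x in r.search_frame(n,'wrist')])
```

```text
3.2 [ 0.57996658 -0.08077897  0.38483891] [[0.002, 1.0, 0.0], [1.0, -0.002, -0.0], [-0.0, 0.0, -1.0]] 0.044200871086352 [-0.16163974 -0.17240845 -0.33405432] [-0.181  0.109  1.823 -0.     1.209 -0.179]
tray [(array([126.,  31., 290., 144.]), 0.55)]
deck [(array([314.,   0., 519., 222.]), 0.79)]
tare [(array([365., 186., 389., 209.]), 0.83)]
```

View pics/w2.png

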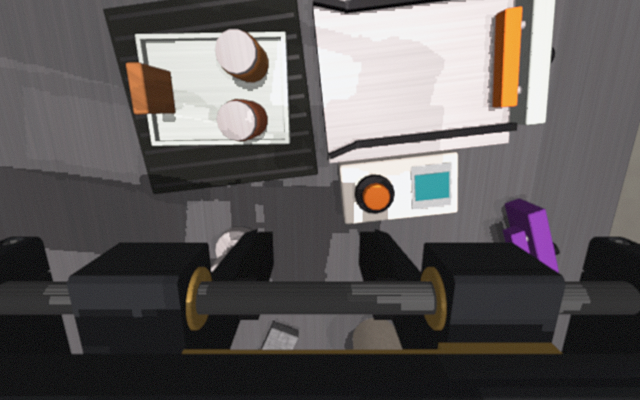

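The wrist view shows the tray (handle at (150,88)), the deck with its bumper (507,58), and the tare button (376,194). Next I'll fit their poses.

Run:
```python
from h import *
k=r.get_calibration('wrist')
z=np.load('w2.npz'); W=cloud('wrist',z['d'],dict(k,world_to_cam=z['w'])); im=z['im']
X,Y,Z=W[...,0],W[...,1],W[...,2]
def st(n,sl): 
    print(n,np.nanmedian(W[sl].reshape(-1,3),0).round(4),np.nanstd(Z[sl]).round(4))
st('deck top',np.s_[50:120,360:480]); st('mat',np.s_[165:180,180:290]); st('traylfloor',np.s_[75:125,180:210]); st('table',np.s_[200:225,60:160])
st('tare',np.s_[190:198,372:380]); st('box',np.s_[165:172,350:400]);st('jl',np.s_[48:62,230:245]);st('jr',np.s_[112:125,230:245])
def rect(n,m):
    m=m.astype(np.uint8); nl,l,s,c=cv2.connectedComponentsWithStats(m); i=1+np.argmax(s[1:,4]); m=l==i
    p=W[m]; p=p[np.isfinite(p[:,0])]; rr=cv2.minAreaRect((p[:,:2]*1000).astype(np.float32)); print(n,m.sum(),'rect c',np.round(rr[0],1),'size',np.round(rr[1],1),'ang',round(rr[2],2),'z',np.percentile(p[:,2],[5,50,95]).round(4)); return m
hsv=cv2.cvtColor(im,cv2.COLOR_BGR2HSV)
near=np.zeros((400,640),bool); 
org=(hsv[...,0]>5)&(hsv[...,0]<22)&(hsv[...,1]>120)
A=near.copy();A[0:120,480:540]=1; rect('bumper all',org&A); rect('bumper top',org&A&(Z>0.036))
A=near.copy();A[0:130,480:560]=1; rect('backstop top',A&(Z>0.041))
A=near.copy();A[50:130,110:190]=1; rect('handle top',A&(Z>0.068)&(hsv[...,1]>60)); print(np.nanpercentile(Z[A],99))
A=near.copy();A[:175,100:310]=1; rect('tray',A&(hsv[...,2]>100)&(Z<0.04)&(Z>0.011)&(hsv[...,1]<60)); rect('rim',A&(Z>0.022)&(Z<.034)&(hsv[...,1]<60))
A=near.copy();A[175:215,350:400]=1; rect('tare',A&(Z>0.034)&org)
A=near.copy();A[:260,:330]=1; rect('mat',A&(hsv[...,2]<60)&(Z>0.005)&(Z<0.02))
# deck front edge line: for each row first col with Z>0.014 and bright
pts=[]
for v in range(15,140,2):
    row=np.where((Z[v,295:345]>0.014)&(hsv[v,295:345,2]>120))[0]
    if len(row): u=295+row[0]; pts.append(W[v,u,:2])
pts=np.array(pts); q=np.polyfit(pts[:,1],pts[:,0],1); res=pts[:,0]-np.polyval(q,pts[:,1]); print('front x=',q,'std',res.std(), 'angle',-q[0], pts[0],pts[-1])
# box
A=near.copy();A[150:225,330:465]=1; rect('box',A&(Z>0.024)&(Z<0.06))
A=near.copy();A[:165,310:530]=1; m=A&(Z>0.026)&(Z<0.036)&(hsv[...,2]<80)
rect('railR',m&(np.arange(400)[:,None]>110)); rect('railL',m&(np.arange(400)[:,None]<30))
```

```text
deck top [0.6902 0.0131 0.0185] 0.0008
mat [ 0.4846 -0.0829  0.0091] 0.0012
traylfloor [ 0.448  -0.0023  0.014 ] 0.0008
table [ 0.323  -0.1348  0.0005] 0.0007
tare [ 0.6425 -0.0979  0.0525] 0.0007
box [ 0.6444 -0.0747  0.0306] 0.0007
jl [0.5129 0.0321 0.08  ] 0.0007
jr [ 0.5091 -0.0201  0.0801] 0.0008
bumper all 2502 rect c [772.6  36.7] size [25.2 95.7] ang 6.52 z [0.0282 0.0408 0.0426]
bumper top 1881 rect c [769.2  34.9] size [17.7 89.7] ang 6.16 z [0.0377 0.0412 0.0426]
backstop top 2907 rect c [794.7  29.4] size [ 21.8 113. ] ang 6.54 z [0.0428 0.0463 0.0476]
handle top 924 rect c [419.8   6.1] size [43.5 15.2] ang 89.65 z [0.0697 0.0738 0.0751]
0.07502646440475544
tray 10638 rect c [474.1   5.8] size [150.7 112.1] ang 0.74 z [0.0128 0.0143 0.0254]
rim 1251 rect c [474.1   6.7] size [150.6 110.1] ang 0.74 z [0.0235 0.0249 0.0263]
tare 627 rect c [ 645.1 -103.2] size [29.8 32.3] ang 27.56 z [0.0424 0.0521 0.0536]
mat 14598 rect c [471.1   1.1] size [199.7 199.2] ang 6.9 z [0.0077 0.009  0.0103]
front x= [-0.11253375  0.58741178] std 0.0003404961317359193 angle 0.11253374774329823 [0.57834012 0.07856864] [ 0.59231618 -0.044083  ]
box 6973 rect c [673.1 -98.3] size [129.6  70.2] ang 6.38 z [0.0291 0.0311 0.0519]
railR 1315 rect c [692.3 -41.5] size [201.5  13.7] ang 8.46 z [0.0311 0.0324 0.0337]
railL 700 rect c [634.7  84.7] size [114.5   8.5] ang 0.55 z [0.0267 0.032  0.0335]
```

>>> drive_tool --steps '[{"tx":44,"ty":-80,"tz":30,"rx":0,"ry":0,"rz":-0.012},{"tx":86.5,"ty":-120,"tz":60,"rx":0,"ry":0,"rz":-0.012},{"tx":86.5,"ty":-160.8,"tz":60,"rx":0,"ry":0,"rz":-0.012},{"tx":86.5,"ty":-160.8,"tz":60,"rx":0,"ry":0,"rz":-0.012},{"tx":86.5,"ty":-160.8,"tz":60,"rx":0,"ry":0,"rz":-0.012},{"tx":86.5,"ty":-160.8,"tz":90,"rx":0,"ry":0,"rz":-0.012},{"tx":86.5,"ty":-160.8,"tz":120,"rx":0,"ry":0,"rz":-0.012},{"tx":86.5,"ty":-160.8,"tz":145,"rx":0,"ry":0,"rz":-0.012},{"tx":86.5,"ty":-160.8,"tz":165,"rx":0,"ry":0,"rz":-0.012},{"tx":86.5,"ty":-160.8,"tz":178.8,"rx":0,"ry":0,"rz":-0.012},{"tx":86.5,"ty":-160.8,"tz":178.8,"rx":0,"ry":0,"rz":-0.012},{"tx":86.5,"ty":-160.8,"tz":178.8,"rx":0,"ry":0,"rz":-0.012}]'

```text
clock: 4.6
ee_pos: [0.4203, 0.0067, 0.2064]
eef_rot: [2.208, 2.234, 0.001]
wrist_force: [0.2, -0.5, 0.6]
width: 0.0442
```

Run:
```python
from h import *
o=r.get_obs();print(o['clock'],o['ee_pos'],R.from_rotvec(o['eef_rot']).as_matrix().round(4).tolist(),o['width'],o['wrist_force'],o['joints'].round(3))
k=r.get_calibration('wrist'); im,d=r.camera('wrist'); cv2.imwrite('pics/w3.png',im)
```

```text
4.6 [0.42031036 0.00665228 0.20636282] [[-0.0119, 0.9999, 0.0005], [0.9999, 0.0119, -0.0001], [-0.0001, 0.0005, -1.0]] 0.04415731228057035 [ 0.21826206 -0.45640569  0.64812317] [-0.043  0.005  2.306 -0.     0.829 -0.055]
```

View pics/w3.png

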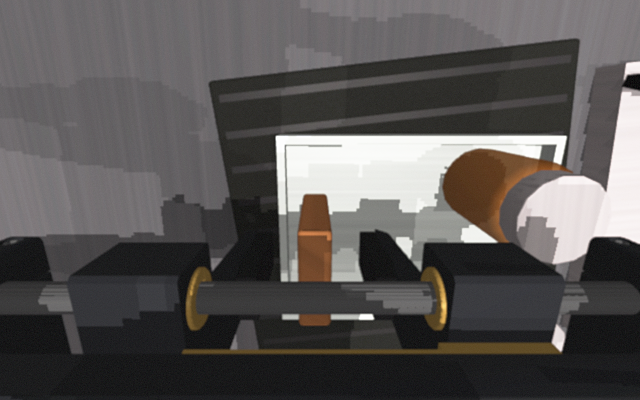

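The handle at (315,260) stands centred between the fingers (272 and 360), so I'll close on it.

>>> drive_tool --steps '[{"tx":0,"ty":0,"tz":0,"rx":0,"ry":0,"rz":0},{"tx":0,"ty":0,"tz":0,"rx":0,"ry":0,"rz":0},{"tx":0,"ty":0,"tz":0,"rx":0,"ry":0,"rz":0},{"tx":0,"ty":0,"tz":0,"rx":0,"ry":0,"rz":0},{"tx":0,"ty":0,"tz":0,"rx":0,"ry":0,"rz":0},{"tx":0,"ty":0,"tz":0,"rx":0,"ry":0,"rz":0},{"tx":0,"ty":0,"tz":0,"rx":0,"ry":0,"rz":0}]' --claw -1 --force 60

```text
clock: 5.35
ee_pos: [0.4197, 0.0068, 0.2063]
eef_rot: [2.208, 2.234, 0.0]
wrist_force: [-1.9, -1.3, 4.4]
width: 0.0136
```

>>> drive_tool --steps '[{"tx":0,"ty":-4,"tz":-0.6,"rx":-0.02,"ry":0,"rz":0},{"tx":0,"ty":-7.9,"tz":-1.0,"rx":-0.04,"ry":0,"rz":0},{"tx":0,"ty":-11.9,"tz":-1.3,"rx":-0.06,"ry":0,"rz":0},{"tx":0,"ty":-15.8,"tz":-1.5,"rx":-0.08,"ry":0,"rz":0},{"tx":0,"ty":-19.8,"tz":-1.5,"rx":-0.1,"ry":0,"rz":0},{"tx":0,"ty":-19.8,"tz":-1.5,"rx":-0.1,"ry":0,"rz":0},{"tx":0,"ty":-19.8,"tz":-1.5,"rx":-0.1,"ry":0,"rz":0}]'

```text
clock: 6.05
ee_pos: [0.399, 0.0066, 0.2071]
eef_rot: [2.158, 2.184, 0.108]
wrist_force: [1.1, 1.2, -2.2]
width: 0.0135
```

```bash
cat > tr.py <<'E'
from h import *
O=np.array([0.5855,0.0145]); a=0.1125
def look(tag):
    o=r.get_obs(); M=R.from_rotvec(o['eef_rot']).as_matrix()
    print(round(o['clock'],2),'ee',o['ee_pos'].round(4),'yaw',round(np.arctan2(M[1,0],M[0,0])-np.pi/2,4),'pitchup',round(np.arcsin(M[2,1]),4),'roll',round(M[2,0],4),'w',round(o['width'],4),'F',o['wrist_force'].round(2),'M',o['moment'].round(2))
    for c in ['top','scene','wrist']:
        k=r.get_calibration(c); im,d=r.camera(c); cv2.imwrite(f'pics/{c}_{tag}.png',im); np.savez(f'{c}_{tag}.npz',im=im,d=d,w=k['world_to_cam'])
    return o,M
def predict(o,M,dg=0.1475):
    # tray assuming rigid in pads: grasp pt = tray(-55,0,50)
    g=o['ee_pos']+M[:,2]*dg
    ex,ey,ez=M[:,1],M[:,0],-M[:,2]
    for n,p in dict(nose=(130,0,-50),tail=(-20,0,-50),org=(55,0,-50)).items():
        w=g+(ex*p[0]+ey*p[1]+ez*p[2])/1000
        d=w[:2]-O; print(n,'deckxyz', (np.array([d@[np.cos(a),np.sin(a)],d@[-np.sin(a),np.cos(a)],w[2]])*1000).round(1))
E
python3 - <<'E'
from tr import *
o,M=look('a'); predict(o,M)
im=cv2.imread('pics/wrist_a.png'); s=cv2.imread('pics/scene_a.png')[140:300,220:440]
cv2.imwrite('pics/a.png',np.vstack([cv2.resize(im,(480,300)),cv2.resize(s,(480,300))]))
E
```

```text
6.05 ee [0.399  0.0066 0.2071] yaw 0.0119 pitchup 0.0986 roll 0.0001 w 0.0135 F [ 1.09  1.17 -2.2 ] M [0.02 0.34 0.03]
nose deckxyz [-38.1  -1.8  23.4]
tail deckxyz [-186.7   13.1    8.6]
org deckxyz [-112.4    5.6   16. ]
```

View pics/a.png

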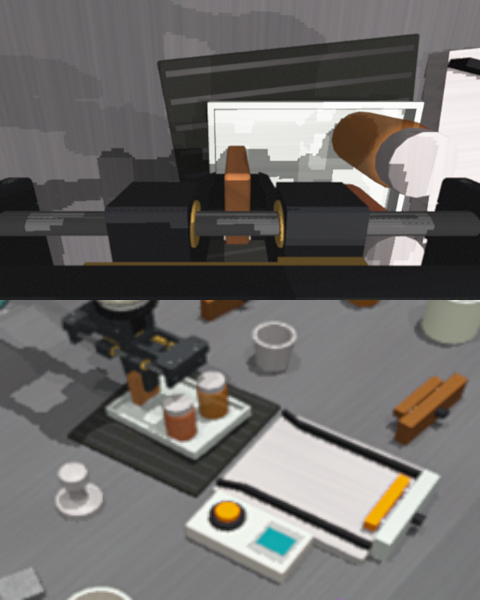

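The tray is tilted with both jars standing. I'll measure the actual pitch and nose height from the depth.

```bash
cat >> tr.py <<'E'
def trayfit(tag,cam='wrist',tz=(0.012,0.075)):
    z=np.load(f'{cam}_{tag}.npz'); W=cloud(cam,z['d'],dict(r.get_calibration(cam),world_to_cam=z['w'])); im=z['im']
    hsv=cv2.cvtColor(im,cv2.COLOR_BGR2HSV)
    o=r.get_obs(); M=R.from_rotvec(o['eef_rot']).as_matrix(); g=o['ee_pos']+M[:,2]*0.1475
    L=(W-g)@np.stack([M[:,1],M[:,0],-M[:,2]],1)+np.array([-.055,0,.05])  # in tray frame predicted
    m=(np.abs(L[...,2]-.005)<.004)&(L[...,0]>-.045)&(L[...,0]<.068)&(np.abs(L[...,1])<.049)&(hsv[...,1]<60)
    P=L[m]; A=np.c_[P[:,0],P[:,1],np.ones(len(P))]
    c=None
    for _ in range(3):
        c,*_=np.linalg.lstsq(A,P[:,2],rcond=None); res=P[:,2]-A@c; kk=np.abs(res)<2.5*res.std()+1e-6; A,P=A[kk],P[kk]
    print(cam,'n',len(P),'floor dev: extra pitchup',round(c[0],4),'roll',round(c[1],4),'z0 mm(expect5)',round(c[2]*1000,2))
    mr=(np.abs(L[...,2]-.016)<.004)&(np.abs(L[...,0])<.09)&(np.abs(L[...,1])<.07)&(hsv[...,1]<60)&(hsv[...,2]>90)
    p=L[mr][:,:2]*1000
    if len(p)>20: print('rim pcts x',np.percentile(p[:,0],[.5,99.5]).round(1),'y',np.percentile(p[:,1],[.5,99.5]).round(1),len(p))
E
python3 - <<'E'
from tr import *
for c in ['wrist','top','scene']: trayfit('a',c)
E
```

```text
wrist n 12915 floor dev: extra pitchup -0.0105 roll 0.0002 z0 mm(expect5) 4.72
rim pcts x [-75.6  74.1] y [-29.6  54.2] 3343
top n 412 floor dev: extra pitchup -0.0055 roll 0.0018 z0 mm(expect5) 4.8
rim pcts x [-37.2  75.4] y [-58.   51.8] 145
scene n 387 floor dev: extra pitchup -0.0068 roll -0.0041 z0 mm(expect5) 3.33
rim pcts x [-75.3  76.5] y [-56.1  54.3] 166
```

```bash
cat > plan.py <<'E'
from tr import *
def tcp(tx,y,yaw,pitch,tz,slip=0.0,dg=.1475):
    """tail at deck (tx,y) mm, height tz mm world, yaw rel. deck, pitch nose up (true); tool pitch=pitch+slip"""
    Y=a+yaw
    def B(p):
        Rm=(R.from_euler('z',Y)*R.from_euler('y',-p)).as_matrix(); return Rm
    Bt=B(pitch)
    tail=np.array([*(O+(tx*np.array([np.cos(a),np.sin(a)])+y*np.array([-np.sin(a),np.cos(a)]))/1000),tz/1000])
    g=tail+Bt@np.array([.020,0,.050])
    Bs=B(pitch+slip)
    M=np.stack([Bs[:,1],Bs[:,0],-Bs[:,2]],1)
    return g-M[:,2]*dg,M
def deltas(wps):
    o=r.get_obs(); M0=R.from_rotvec(o['eef_rot']).as_matrix(); p0=o['ee_pos']
    rows=[]
    for w in wps:
        p,M=tcp(*w); t=M0.T@(p-p0)*1000; v=R.from_matrix(M0.T@M).as_rotvec()
        rows.append('{"tx": %.1f, "ty": %.1f, "tz": %.1f, "rx": %.3f, "ry": %.3f, "rz": %.3f}'%(*t,*v))
    print('['+', '.join(rows)+']')
E
python3 - <<'E'
from plan import *
w=[]
for i in range(1,7):
    f=i/6; w.append((-186.7+36*f,13.1*(1-f),-.1*(1-f),.09+.015*f,8.9,.01))
for i in range(1,7):
    w.append((-150.7+47.7*i/6,0,0,.105,8.9,.01))
w.append(w[-1]);w.append(w[-1])
deltas(w)
E
```

```text
[{"tx": -1.6, "ty": 5.6, "tz": 0.4, "rx": -0.005, "ry": 0.002, "rz": -0.017}, {"tx": -3.2, "ty": 11.3, "tz": 0.9, "rx": -0.007, "ry": 0.003, "rz": -0.034}, {"tx": -4.8, "ty": 17.0, "tz": 1.5, "rx": -0.010, "ry": 0.005, "rz": -0.050}, {"tx": -6.4, "ty": 22.6, "tz": 2.1, "rx": -0.012, "ry": 0.007, "rz": -0.067}, {"tx": -8.0, "ty": 28.3, "tz": 2.6, "rx": -0.015, "ry": 0.009, "rz": -0.083}, {"tx": -9.7, "ty": 34.0, "tz": 3.2, "rx": -0.017, "ry": 0.011, "rz": -0.100}, {"tx": -8.9, "ty": 41.8, "tz": 4.0, "rx": -0.017, "ry": 0.011, "rz": -0.100}, {"tx": -8.1, "ty": 49.7, "tz": 4.7, "rx": -0.017, "ry": 0.011, "rz": -0.100}, {"tx": -7.3, "ty": 57.6, "tz": 5.5, "rx": -0.017, "ry": 0.011, "rz": -0.100}, {"tx": -6.5, "ty": 65.5, "tz": 6.3, "rx": -0.017, "ry": 0.011, "rz": -0.100}, {"tx": -5.7, "ty": 73.3, "tz": 7.0, "rx": -0.017, "ry": 0.011, "rz": -0.100}, {"tx": -4.9, "ty": 81.2, "tz": 7.8, "rx": -0.017, "ry": 0.011, "rz": -0.100}, {"tx": -4.9, "ty": 81.2, "tz": 7.8, "rx": -0.017, "ry": 0.011, "rz": -0.100}, {"tx": -4.9, "ty": 81.2, "tz": 7.8, "rx": -0.017, "ry": 0.011, "rz": -0.100}]
```

>>> drive_tool --steps '[{"tx":-1.6,"ty":5.6,"tz":0.4,"rx":-0.005,"ry":0.002,"rz":-0.017},{"tx":-3.2,"ty":11.3,"tz":0.9,"rx":-0.007,"ry":0.003,"rz":-0.034},{"tx":-4.8,"ty":17.0,"tz":1.5,"rx":-0.01,"ry":0.005,"rz":-0.05},{"tx":-6.4,"ty":22.6,"tz":2.1,"rx":-0.012,"ry":0.007,"rz":-0.067},{"tx":-8.0,"ty":28.3,"tz":2.6,"rx":-0.015,"ry":0.009,"rz":-0.083},{"tx":-9.7,"ty":34.0,"tz":3.2,"rx":-0.017,"ry":0.011,"rz":-0.1},{"tx":-9.7,"ty":34.0,"tz":3.2,"rx":-0.017,"ry":0.011,"rz":-0.1},{"tx":-9.7,"ty":34.0,"tz":3.2,"rx":-0.017,"ry":0.011,"rz":-0.1}]'

```text
clock: 7.0
ee_pos: [0.434, -0.0028, 0.2074]
eef_rot: [2.04, 2.283, 0.133]
wrist_force: [-0.4, -0.3, -5.3]
width: 0.0134
```

Run:
```python
from plan import *
o,M=look('b'); predict(o,M)
for c in ['wrist','top','scene']: trayfit('b',c)
im=cv2.imread('pics/wrist_b.png'); s=cv2.imread('pics/top_b.png')[100:300,220:440]
cv2.imwrite('pics/b.png',np.vstack([cv2.resize(im,(480,300)),cv2.resize(s,(330,300))[:,:].repeat(1,0) if 0 else cv2.copyMakeBorder(cv2.resize(s,(330,300)),0,0,0,150,0)]))
w=[]
for i in range(1,7):
    w.append((-150.7+47.7*i/6,0,0,.105,8.9,.01))
deltas(w)
```

```text
7.0 ee [ 0.434  -0.0028  0.2074] yaw 0.1124 pitchup 0.1165 roll 0.0002 w 0.0134 F [-0.38 -0.25 -5.3 ] M [-0.12  0.42 -0.04]
nose deckxyz [-0.4 -0.2 26.4]
tail deckxyz [-149.4   -0.2    8.9]
org deckxyz [-74.9  -0.2  17.7]
wrist n 12928 floor dev: extra pitchup -0.0084 roll -0.0005 z0 mm(expect5) 4.82
rim pcts x [-75.6  74.2] y [-29.7  54.2] 3361
top n 403 floor dev: extra pitchup -0.0065 roll 0.0004 z0 mm(expect5) 4.53
rim pcts x [-69.9  76. ] y [-58.2  51.4] 122
scene n 399 floor dev: extra pitchup -0.0043 roll -0.0034 z0 mm(expect5) 3.11
rim pcts x [-75.9  76.1] y [-56.3  55.1] 163
[{"tx": 0.0, "ty": 7.7, "tz": 1.1, "rx": 0.001, "ry": -0.000, "rz": 0.000}, {"tx": 0.0, "ty": 15.6, "tz": 2.0, "rx": 0.001, "ry": -0.000, "rz": 0.000}, {"tx": 0.0, "ty": 23.5, "tz": 2.9, "rx": 0.001, "ry": -0.000, "rz": 0.000}, {"tx": 0.0, "ty": 31.4, "tz": 3.8, "rx": 0.001, "ry": -0.000, "rz": 0.000}, {"tx": 0.0, "ty": 39.3, "tz": 4.7, "rx": 0.001, "ry": -0.000, "rz": 0.000}, {"tx": 0.0, "ty": 47.2, "tz": 5.7, "rx": 0.001, "ry": -0.000, "rz": 0.000}]
```

View pics/b.png

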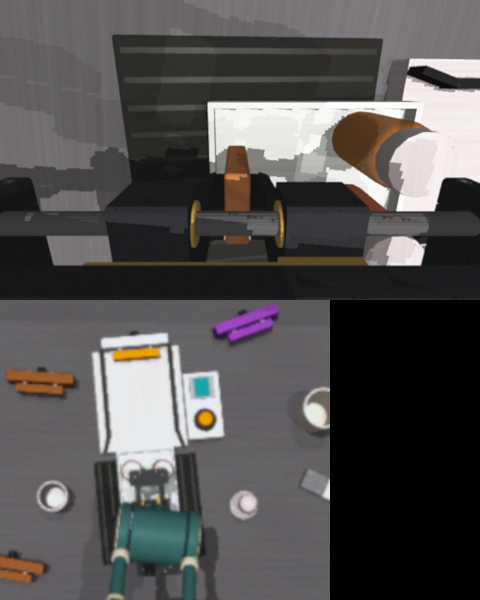

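Tray lined up, nose about 7 mm over deck level. The tool carries the full 5.3 N, so I'll lower it slightly to keep the tail on the mat.

>>> drive_tool --steps '[{"tx":0,"ty":4,"tz":1.3,"rx":0,"ry":0,"rz":0},{"tx":0,"ty":11,"tz":2.2,"rx":0,"ry":0,"rz":0},{"tx":0,"ty":18,"tz":3.0,"rx":0,"ry":0,"rz":0},{"tx":0,"ty":25,"tz":3.8,"rx":0,"ry":0,"rz":0},{"tx":0,"ty":32,"tz":4.7,"rx":0,"ry":0,"rz":0},{"tx":0,"ty":39,"tz":5.5,"rx":0,"ry":0,"rz":0},{"tx":0,"ty":45,"tz":6.2,"rx":0,"ry":0,"rz":0},{"tx":0,"ty":45,"tz":6.2,"rx":0,"ry":0,"rz":0},{"tx":0,"ty":45,"tz":6.2,"rx":0,"ry":0,"rz":0}]'

```text
clock: 8.05
ee_pos: [0.4803, 0.0024, 0.2071]
eef_rot: [2.038, 2.281, 0.137]
wrist_force: [1.4, 0.2, -0.7]
width: 0.0135
```

Run:
```python
from plan import *
o,M=look('c'); predict(o,M)
for c in ['wrist','scene']: trayfit('c',c)
im=cv2.imread('pics/wrist_c.png'); s=cv2.imread('pics/scene_c.png')[140:300,220:440]
cv2.imwrite('pics/c.png',np.vstack([cv2.resize(im,(480,300)),cv2.resize(s,(480,300))]))
```

```text
8.05 ee [0.4803 0.0024 0.2071] yaw 0.1125 pitchup 0.1203 roll -0.0002 w 0.0135 F [ 1.44  0.17 -0.65] M [-0.06  0.04 -0.04]
nose deckxyz [46.8 -0.2 26.6]
tail deckxyz [-102.1   -0.2    8.6]
org deckxyz [-27.6  -0.2  17.6]
wrist n 12955 floor dev: extra pitchup -0.0074 roll -0.0004 z0 mm(expect5) 4.92
rim pcts x [-75.3  74.4] y [-29.6  54.2] 3376
scene n 444 floor dev: extra pitchup -0.0041 roll -0.0001 z0 mm(expect5) 3.23
rim pcts x [-75.   76.3] y [-56.4  55.2] 167
```

View pics/c.png

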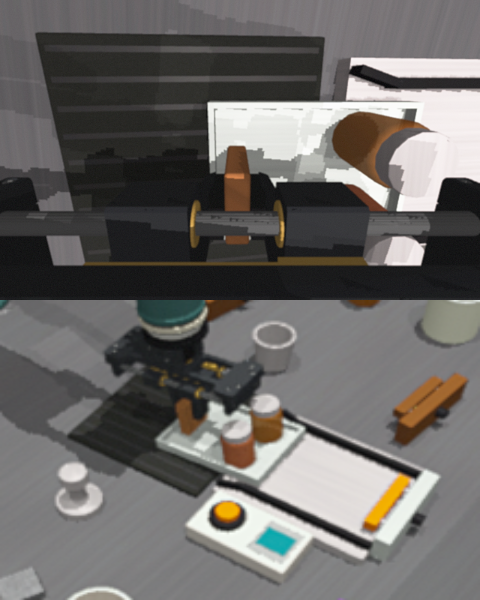

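Run:
```python
from plan import *
w=[]
for p in [.1,.085,.07,.055,.04,.025,.01,0,-.015,-.015]:
    t=max(8.9,18.3-102*p) if p>0 else 18.2+149*(-p)
    w.append((-102,0,0,p,t,.006))
deltas(w+[w[-1]])
```

```text
[{"tx": 0.2, "ty": 3.7, "tz": 0.2, "rx": 0.013, "ry": 0.000, "rz": 0.000}, {"tx": 0.2, "ty": 6.8, "tz": -0.1, "rx": 0.028, "ry": 0.000, "rz": 0.000}, {"tx": 0.2, "ty": 9.9, "tz": -1.3, "rx": 0.043, "ry": 0.000, "rz": 0.000}, {"tx": 0.2, "ty": 13.0, "tz": -2.3, "rx": 0.058, "ry": 0.000, "rz": -0.000}, {"tx": 0.2, "ty": 16.1, "tz": -3.3, "rx": 0.073, "ry": 0.000, "rz": -0.000}, {"tx": 0.2, "ty": 19.3, "tz": -4.3, "rx": 0.088, "ry": 0.000, "rz": -0.000}, {"tx": 0.2, "ty": 22.4, "tz": -5.3, "rx": 0.103, "ry": 0.000, "rz": -0.000}, {"tx": 0.2, "ty": 24.4, "tz": -5.8, "rx": 0.113, "ry": 0.000, "rz": -0.000}, {"tx": 0.2, "ty": 27.6, "tz": -7.3, "rx": 0.128, "ry": 0.000, "rz": -0.000}, {"tx": 0.2, "ty": 27.6, "tz": -7.3, "rx": 0.128, "ry": 0.000, "rz": -0.000}, {"tx": 0.2, "ty": 27.6, "tz": -7.3, "rx": 0.128, "ry": 0.000, "rz": -0.000}]
```

>>> drive_tool --steps '[{"tx":0.2,"ty":3.7,"tz":0.0,"rx":0.013,"ry":0,"rz":0},{"tx":0.2,"ty":6.8,"tz":-0.3,"rx":0.028,"ry":0,"rz":0},{"tx":0.2,"ty":9.9,"tz":-1.3,"rx":0.043,"ry":0,"rz":0},{"tx":0.2,"ty":13.0,"tz":-2.3,"rx":0.058,"ry":0,"rz":0},{"tx":0.2,"ty":16.1,"tz":-3.3,"rx":0.073,"ry":0,"rz":0},{"tx":0.2,"ty":19.3,"tz":-4.3,"rx":0.088,"ry":0,"rz":0},{"tx":0.2,"ty":22.4,"tz":-5.3,"rx":0.103,"ry":0,"rz":0},{"tx":0.2,"ty":24.4,"tz":-5.8,"rx":0.113,"ry":0,"rz":0},{"tx":0.2,"ty":27.6,"tz":-7.3,"rx":0.128,"ry":0,"rz":0},{"tx":0.2,"ty":27.6,"tz":-7.3,"rx":0.128,"ry":0,"rz":0},{"tx":0.2,"ty":27.6,"tz":-7.3,"rx":0.128,"ry":0,"rz":0}]'

```text
clock: 9.3
ee_pos: [0.5059, 0.0056, 0.2171]
eef_rot: [-2.088, -2.338, 0.012]
wrist_force: [0.7, -0.2, -2.1]
width: 0.0135
```

Run:
```python
from plan import *
o,M=look('d'); predict(o,M)
for c in ['wrist','scene']: trayfit('d',c)
im=cv2.imread('pics/wrist_d.png'); s=cv2.imread('pics/scene_d.png')[140:300,220:440]
cv2.imwrite('pics/d.png',np.vstack([cv2.resize(im,(480,300)),cv2.resize(s,(480,300))]))
```

```text
9.3 ee [0.5059 0.0056 0.2171] yaw 0.1127 pitchup -0.01 roll 0.0001 w 0.0135 F [ 0.65 -0.24 -2.05] M [-0.03 -0.17  0.03]
nose deckxyz [47.9  0.2 18.4]
tail deckxyz [-1.021e+02  1.000e-01  1.990e+01]
org deckxyz [-27.1   0.2  19.1]
wrist n 13018 floor dev: extra pitchup -0.0007 roll -0.0007 z0 mm(expect5) 5.22
rim pcts x [-75.4  74.5] y [-29.3  54.3] 3389
scene n 547 floor dev: extra pitchup 0.0007 roll -0.0005 z0 mm(expect5) 3.43
rim pcts x [-74.7  84.6] y [-57.5  69.8] 187
```

View pics/d.png

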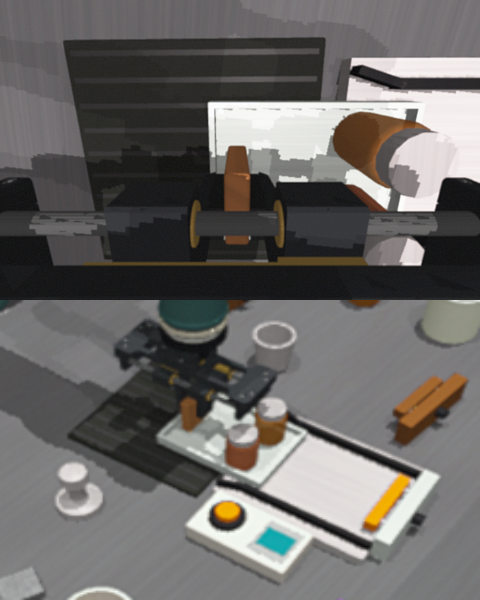

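Nose down on the deck, tail about 2 mm above deck level, jars standing. Now sliding it in.

>>> drive_tool --steps '[{"tx":0,"ty":4,"tz":0,"rx":0,"ry":0,"rz":0},{"tx":0,"ty":11,"tz":-0.1,"rx":0,"ry":0,"rz":0},{"tx":0,"ty":19,"tz":-0.2,"rx":0,"ry":0,"rz":0},{"tx":0,"ty":27,"tz":-0.3,"rx":0,"ry":0,"rz":0},{"tx":0,"ty":35,"tz":-0.3,"rx":0,"ry":0,"rz":0},{"tx":0,"ty":43,"tz":-0.4,"rx":0,"ry":0,"rz":0},{"tx":0,"ty":51,"tz":-0.5,"rx":0,"ry":0,"rz":0},{"tx":0,"ty":59,"tz":-0.6,"rx":0,"ry":0,"rz":0},{"tx":0,"ty":67,"tz":-0.7,"rx":0,"ry":0,"rz":0},{"tx":0,"ty":75,"tz":-0.8,"rx":0,"ry":0,"rz":0},{"tx":0,"ty":82,"tz":-0.8,"rx":0,"ry":0,"rz":0},{"tx":0,"ty":85,"tz":-0.9,"rx":0,"ry":0,"rz":0},{"tx":0,"ty":85,"tz":-0.9,"rx":0,"ry":0,"rz":0}]'

```text
clock: 10.75
ee_pos: [0.5907, 0.0152, 0.2172]
eef_rot: [-2.089, -2.338, 0.011]
wrist_force: [0.9, -0.5, -3.1]
width: 0.0135
```

Run:
```python
from plan import *
o,M=look('e'); predict(o,M)
for c in ['wrist','scene']: trayfit('e',c)
im=cv2.imread('pics/wrist_e.png'); s=cv2.imread('pics/scene_e.png')[140:300,220:440]
cv2.imwrite('pics/e.png',np.vstack([cv2.resize(im,(480,300)),cv2.resize(s,(480,300))]))
```

```text
10.75 ee [0.5907 0.0152 0.2172] yaw 0.1126 pitchup -0.0098 roll 0.0 w 0.0135 F [ 0.94 -0.53 -3.12] M [-0.04 -0.19 -0.02]
nose deckxyz [1.333e+02 1.000e-01 1.840e+01]
tail deckxyz [-16.7   0.1  19.9]
org deckxyz [58.3  0.1 19.2]
wrist n 13030 floor dev: extra pitchup -0.0001 roll -0.0005 z0 mm(expect5) 5.21
rim pcts x [-75.3  80.8] y [-29.1  66.6] 3493
scene n 626 floor dev: extra pitchup -0.0042 roll -0.0032 z0 mm(expect5) 3.51
rim pcts x [-74.3  86.5] y [-65.   69.4] 214
```

View pics/e.png

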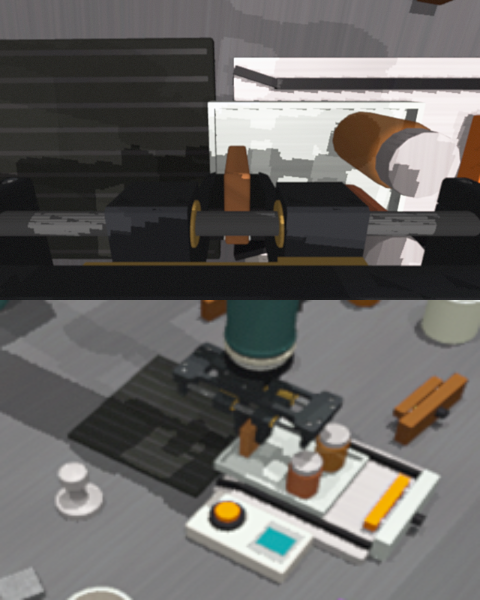

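>>> drive_tool --steps '[{"tx":0,"ty":4,"tz":0,"rx":0,"ry":0,"rz":0},{"tx":0,"ty":9,"tz":-0.1,"rx":0,"ry":0,"rz":0},{"tx":0,"ty":14,"tz":-0.1,"rx":0,"ry":0,"rz":0},{"tx":0,"ty":19,"tz":-0.2,"rx":0,"ry":0,"rz":0},{"tx":0,"ty":24,"tz":-0.2,"rx":0,"ry":0,"rz":0},{"tx":0,"ty":28,"tz":-0.3,"rx":0,"ry":0,"rz":0},{"tx":0,"ty":28,"tz":-0.3,"rx":0,"ry":0,"rz":0},{"tx":0,"ty":27,"tz":0.3,"rx":-0.005,"ry":0,"rz":0},{"tx":0,"ty":26,"tz":1.1,"rx":-0.01,"ry":0,"rz":0},{"tx":0,"ty":26,"tz":1.1,"rx":-0.01,"ry":0,"rz":0},{"tx":0,"ty":26,"tz":1.1,"rx":-0.01,"ry":0,"rz":0}]'

```text
clock: 12.0
ee_pos: [0.6157, 0.018, 0.2159]
eef_rot: [-2.093, -2.343, 0.001]
wrist_force: [0.7, 0.5, -2.2]
width: 0.0136
```

Run:
```python
from plan import *
o,M=look('f'); predict(o,M)
for c in ['wrist']: trayfit('f',c)
```

```text
12.0 ee [0.6157 0.018  0.2159] yaw 0.1126 pitchup -0.0006 roll 0.0001 w 0.0136 F [ 0.73  0.51 -2.24] M [ 0.03 -0.24  0.04]
nose deckxyz [1.603e+02 1.000e-01 1.830e+01]
tail deckxyz [10.3  0.1 18.4]
org deckxyz [85.3  0.1 18.3]
wrist n 12973 floor dev: extra pitchup 0.0006 roll -0.0011 z0 mm(expect5) 5.31
rim pcts x [-75.4  74.9] y [-29.   67.7] 3567
```

>>> drive_tool --steps '[{"tx":0,"ty":1,"tz":0.2,"rx":0,"ry":0,"rz":0},{"tx":0,"ty":2,"tz":0.3,"rx":0,"ry":0,"rz":0},{"tx":0,"ty":3,"tz":0.3,"rx":0,"ry":0,"rz":0},{"tx":0,"ty":3,"tz":0.3,"rx":0,"ry":0,"rz":0}]'

```text
clock: 12.55
ee_pos: [0.6189, 0.0184, 0.2158]
eef_rot: [-2.092, -2.342, 0.001]
wrist_force: [-3.1, -0.5, 4.4]
width: 0.0132
```

>>> drive_tool --steps '[{"tx":0,"ty":1,"tz":0,"rx":0,"ry":0,"rz":0},{"tx":0,"ty":2,"tz":0,"rx":0,"ry":0,"rz":0},{"tx":0,"ty":2,"tz":0,"rx":0,"ry":0,"rz":0}]'

```text
clock: 12.85
ee_pos: [0.621, 0.0186, 0.2158]
eef_rot: [-2.093, -2.343, 0.001]
wrist_force: [-4.2, 0.0, 6.2]
width: 0.0137
```

>>> drive_tool --steps '[{"tx":0,"ty":1,"tz":0,"rx":0,"ry":0,"rz":0},{"tx":0,"ty":2,"tz":0,"rx":0,"ry":0,"rz":0},{"tx":0,"ty":2,"tz":0,"rx":0,"ry":0,"rz":0}]'

```text
clock: 13.15
ee_pos: [0.623, 0.0188, 0.2158]
eef_rot: [-2.093, -2.343, 0.001]
wrist_force: [-1.5, -0.2, 5.4]
width: 0.0135
```

Run:
```python
from plan import *
o,M=look('g'); predict(o,M)
z=np.load('wrist_g.npz'); W=cloud('wrist',z['d'],dict(r.get_calibration('wrist'),world_to_cam=z['w']))
d=W[...,:2]-O; X=(d@[np.cos(a),np.sin(a)])*1000; Y=(d@[-np.sin(a),np.cos(a)])*1000; Z=W[...,2]*1000
hsv=cv2.cvtColor(z['im'],cv2.COLOR_BGR2HSV)
org=(hsv[...,0]>5)&(hsv[...,0]<22)&(hsv[...,1]>120)&(X>150)&(Z>25)
for lo,hi in [(25,38),(38.5,44)]:
    m=org&(Z>lo)&(Z<hi); print('bumper',m.sum(),np.percentile(X[m],[0.5,2,10,50,99]).round(1),np.percentile(Y[m],[1,99]).round(1))
m=(Z>31)&(Z<37)&(hsv[...,1]<60)&(X>140)&(X<185)&(np.abs(Y)<50)&(hsv[...,2]>100); print('rim',m.sum(),np.percentile(X[m],[1,5,50,95,99]).round(1),np.percentile(Y[m],[1,99]))
cv2.imwrite('pics/g.png',cv2.resize(z['im'][100:260,440:640],None,fx=3.5,fy=3.5))
```

```text
13.15 ee [0.623  0.0188 0.2158] yaw 0.1126 pitchup -0.0006 roll 0.0001 w 0.0135 F [-1.46 -0.17  5.4 ] M [-0.12  0.36 -0.03]
nose deckxyz [1.676e+02 1.000e-01 1.820e+01]
tail deckxyz [17.6  0.1 18.3]
org deckxyz [92.6  0.1 18.3]
bumper 747 [176.1 176.3 176.7 177.4 200.4] [-32.7  44.8]
bumper 1406 [176.4 176.8 177.6 183.4 192.9] [-24.9  44.7]
rim 332 [162.3 162.7 164.8 167.2 177.3] [-28.98658582  49.79636118]
```

View pics/g.png

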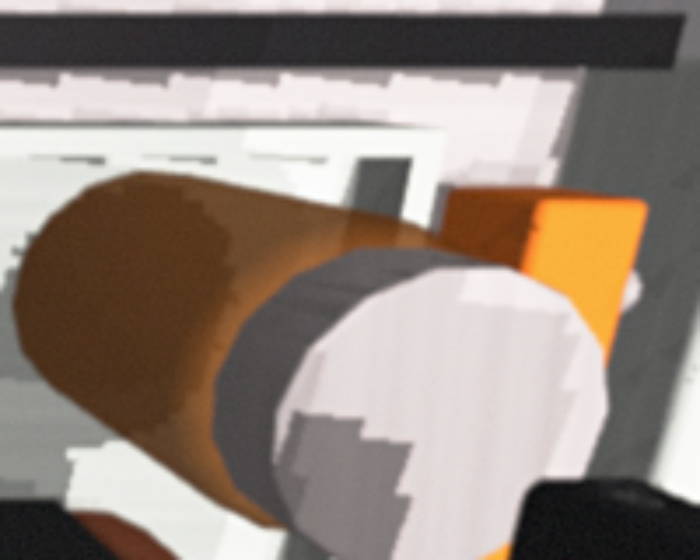

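The crop shows the tray's nose rim short of the orange bumper face, with a gap of about 9 mm. I'll go 6 mm, then feel for it in small steps.

>>> drive_tool --steps '[{"tx":0,"ty":1,"tz":-0.1,"rx":0,"ry":0,"rz":0},{"tx":0,"ty":2,"tz":-0.1,"rx":0,"ry":0,"rz":0},{"tx":0,"ty":3,"tz":-0.1,"rx":0,"ry":0,"rz":0},{"tx":0,"ty":4,"tz":-0.1,"rx":0,"ry":0,"rz":0},{"tx":0,"ty":5,"tz":-0.1,"rx":0,"ry":0,"rz":0},{"tx":0,"ty":6,"tz":-0.1,"rx":0,"ry":0,"rz":0},{"tx":0,"ty":6,"tz":-0.1,"rx":0,"ry":0,"rz":0}]'

```text
clock: 14.0
ee_pos: [0.6289, 0.0195, 0.2158]
eef_rot: [-2.093, -2.343, 0.001]
wrist_force: [-3.8, 0.7, 5.4]
width: 0.0137
```

>>> drive_tool --steps '[{"tx":0,"ty":0.5,"tz":0,"rx":0,"ry":0,"rz":0},{"tx":0,"ty":0.5,"tz":0,"rx":0,"ry":0,"rz":0}]'

```text
clock: 14.2
ee_pos: [0.6293, 0.0195, 0.2158]
eef_rot: [-2.093, -2.342, 0.001]
wrist_force: [-3.1, -1.5, 5.6]
width: 0.0135
```

>>> drive_tool --steps '[{"tx":0,"ty":0.5,"tz":0,"rx":0,"ry":0,"rz":0},{"tx":0,"ty":0.5,"tz":0,"rx":0,"ry":0,"rz":0}]'

```text
clock: 14.4
ee_pos: [0.6298, 0.0196, 0.2158]
eef_rot: [-2.093, -2.342, 0.001]
wrist_force: [-4.0, 0.1, 5.1]
width: 0.0139
```

>>> drive_tool --steps '[{"tx":0,"ty":0.4,"tz":0,"rx":0,"ry":0,"rz":0},{"tx":0,"ty":0.4,"tz":0,"rx":0,"ry":0,"rz":0}]'

```text
clock: 14.6
ee_pos: [0.6301, 0.0196, 0.2158]
eef_rot: [-2.092, -2.342, 0.001]
wrist_force: [-4.8, -0.2, 5.9]
width: 0.0137
```

>>> drive_tool --steps '[{"tx":0,"ty":0.4,"tz":0,"rx":0,"ry":0,"rz":0},{"tx":0,"ty":0.4,"tz":0,"rx":0,"ry":0,"rz":0}]'

```text
clock: 14.8
ee_pos: [0.6305, 0.0197, 0.2158]
eef_rot: [-2.092, -2.342, 0.001]
wrist_force: [-3.1, 0.2, 5.8]
width: 0.0137
```

>>> drive_tool --steps '[{"tx":0,"ty":0.4,"tz":0,"rx":0,"ry":0,"rz":0},{"tx":0,"ty":0.4,"tz":0,"rx":0,"ry":0,"rz":0}]'

```text
clock: 15.0
ee_pos: [0.6309, 0.0198, 0.2158]
eef_rot: [-2.092, -2.342, 0.001]
wrist_force: [-4.5, -0.1, 4.8]
width: 0.0134
```

>>> drive_tool --steps '[{"tx":0,"ty":0.3,"tz":0,"rx":0,"ry":0,"rz":0},{"tx":0,"ty":0.3,"tz":0,"rx":0,"ry":0,"rz":0}]'

```text
clock: 15.2
ee_pos: [0.6312, 0.0198, 0.2158]
eef_rot: [-2.092, -2.342, 0.001]
wrist_force: [-4.7, -0.1, 6.2]
width: 0.0133
```

>>> drive_tool --steps '[{"tx":0,"ty":0.4,"tz":0,"rx":0,"ry":0,"rz":0},{"tx":0,"ty":0.4,"tz":0,"rx":0,"ry":0,"rz":0}]'

```text
clock: 15.4
ee_pos: [0.6316, 0.0198, 0.2158]
eef_rot: [-2.092, -2.342, 0.001]
wrist_force: [-4.6, -0.4, 4.7]
width: 0.0132
```

>>> drive_tool --steps '[{"tx":0,"ty":0.3,"tz":0,"rx":0,"ry":0,"rz":0},{"tx":0,"ty":0.3,"tz":0,"rx":0,"ry":0,"rz":0}]'

```text
clock: 15.6
ee_pos: [0.6319, 0.0198, 0.2158]
eef_rot: [-2.092, -2.342, 0.001]
wrist_force: [-3.5, -0.7, 5.5]
width: 0.0136
```

>>> drive_tool --steps '[{"tx":0,"ty":0.4,"tz":0,"rx":0,"ry":0,"rz":0},{"tx":0,"ty":0.4,"tz":0,"rx":0,"ry":0,"rz":0}]'

```text
clock: 15.8
ee_pos: [0.6323, 0.0199, 0.2158]
eef_rot: [-2.092, -2.342, 0.001]
wrist_force: [-3.3, 0.2, 5.8]
width: 0.0135
```

>>> drive_tool --steps '[{"tx":0,"ty":0.3,"tz":0,"rx":0,"ry":0,"rz":0},{"tx":0,"ty":0.3,"tz":0,"rx":0,"ry":0,"rz":0}]'

```text
clock: 16.0
ee_pos: [0.6326, 0.0199, 0.2158]
eef_rot: [-2.092, -2.342, 0.001]
wrist_force: [-3.6, -0.2, 6.0]
width: 0.0134
```

>>> drive_tool --steps '[{"tx":0,"ty":0.4,"tz":0,"rx":0,"ry":0,"rz":0},{"tx":0,"ty":0.4,"tz":0,"rx":0,"ry":0,"rz":0}]'

```text
clock: 16.2
ee_pos: [0.633, 0.02, 0.2158]
eef_rot: [-2.092, -2.342, 0.001]
wrist_force: [-3.9, -1.5, 5.3]
width: 0.0134
```

>>> drive_tool --steps '[{"tx":0,"ty":0.3,"tz":0,"rx":0,"ry":0,"rz":0},{"tx":0,"ty":0.3,"tz":0,"rx":0,"ry":0,"rz":0}]'

```text
clock: 16.4
ee_pos: [0.6332, 0.02, 0.2158]
eef_rot: [-2.092, -2.342, 0.001]
wrist_force: [-4.2, -0.7, 5.9]
width: 0.0137
```

>>> drive_tool --steps '[{"tx":0,"ty":0.4,"tz":0,"rx":0,"ry":0,"rz":0},{"tx":0,"ty":0.4,"tz":0,"rx":0,"ry":0,"rz":0}]'

```text
clock: 16.6
ee_pos: [0.6334, 0.02, 0.2158]
eef_rot: [-2.092, -2.342, 0.002]
wrist_force: [-5.4, -1.3, 6.8]
width: 0.0134
```

>>> drive_tool --steps '[{"tx":0,"ty":0.3,"tz":0,"rx":0,"ry":0,"rz":0},{"tx":0,"ty":0.3,"tz":0,"rx":0,"ry":0,"rz":0}]'

```text
clock: 16.8
ee_pos: [0.6335, 0.02, 0.2158]
eef_rot: [-2.092, -2.342, 0.003]
wrist_force: [-6.6, -0.2, 7.8]
width: 0.0138
```

>>> drive_tool --steps '[{"tx":0,"ty":0.4,"tz":0,"rx":0,"ry":0,"rz":0},{"tx":0,"ty":0.8,"tz":0,"rx":0,"ry":0,"rz":0},{"tx":0,"ty":0.8,"tz":0,"rx":0,"ry":0,"rz":0}]'

```text
clock: 17.1
ee_pos: [0.6338, 0.02, 0.2158]
eef_rot: [-2.091, -2.341, 0.005]
wrist_force: [-8.5, -1.7, 9.9]
width: 0.0139
```

>>> drive_tool --steps '[{"tx":0,"ty":0.4,"tz":0,"rx":0,"ry":0,"rz":0},{"tx":0,"ty":0.8,"tz":0,"rx":0,"ry":0,"rz":0},{"tx":0,"ty":1.2,"tz":0,"rx":0,"ry":0,"rz":0},{"tx":0,"ty":1.2,"tz":0,"rx":0,"ry":0,"rz":0}]'

```text
clock: 17.5
ee_pos: [0.6342, 0.0201, 0.2158]
eef_rot: [-2.089, -2.34, 0.008]
wrist_force: [-13.2, -1.2, 12.5]
width: 0.0132
```

About 13 N in the wrist, less some friction. I'll hold for over a second.

>>> drive_tool --steps '[{"tx":0,"ty":0.2,"tz":0,"rx":0,"ry":0,"rz":0},{"tx":0,"ty":0.2,"tz":0,"rx":0,"ry":0,"rz":0},{"tx":0,"ty":0.2,"tz":0,"rx":0,"ry":0,"rz":0},{"tx":0,"ty":0.2,"tz":0,"rx":0,"ry":0,"rz":0},{"tx":0,"ty":0.2,"tz":0,"rx":0,"ry":0,"rz":0},{"tx":0,"ty":0.2,"tz":0,"rx":0,"ry":0,"rz":0},{"tx":0,"ty":0.2,"tz":0,"rx":0,"ry":0,"rz":0},{"tx":0,"ty":0.2,"tz":0,"rx":0,"ry":0,"rz":0},{"tx":0,"ty":0.2,"tz":0,"rx":0,"ry":0,"rz":0},{"tx":0,"ty":0.2,"tz":0,"rx":0,"ry":0,"rz":0},{"tx":0,"ty":0.2,"tz":0,"rx":0,"ry":0,"rz":0}]'

```text
clock: 18.6
ee_pos: [0.6342, 0.0201, 0.2158]
eef_rot: [-2.089, -2.339, 0.008]
wrist_force: [-13.1, -1.9, 12.7]
width: 0.0131
```

Run:
```python
from plan import *
o,M=look('h'); predict(o,M); trayfit('h','wrist')
print(o['joint_torque'].round(2))
```

```text
18.6 ee [0.6342 0.0201 0.2158] yaw 0.1128 pitchup -0.0074 roll 0.0003 w 0.0131 F [-13.1   -1.91  12.73] M [-0.24  1.64 -0.02]
nose deckxyz [177.6   0.2  17.3]
tail deckxyz [27.6  0.1 18.4]
org deckxyz [102.6   0.2  17.9]
wrist n 13025 floor dev: extra pitchup 0.0072 roll -0.0003 z0 mm(expect5) 5.66
rim pcts x [-75.4  75.6] y [-27.9  70. ] 3631
[ 8.100e-01 -4.353e+01 -3.228e+01  5.000e-01 -3.890e+00 -1.000e-02]
```

>>> drive_tool --steps '[{"tx":0,"ty":-0.9,"tz":-0.1,"rx":0,"ry":0,"rz":0},{"tx":0,"ty":-1.8,"tz":-0.2,"rx":0,"ry":0,"rz":0},{"tx":0,"ty":-2.6,"tz":-0.2,"rx":0,"ry":0,"rz":0},{"tx":0,"ty":-2.6,"tz":-0.2,"rx":0,"ry":0,"rz":0}]'

```text
clock: 19.15
ee_pos: [0.6333, 0.02, 0.2158]
eef_rot: [-2.092, -2.342, 0.002]
wrist_force: [-5.0, -0.5, 5.7]
width: 0.0137
```

>>> drive_tool --steps '[{"tx":0,"ty":0,"tz":0,"rx":0,"ry":0,"rz":0},{"tx":0,"ty":0,"tz":0,"rx":0,"ry":0,"rz":0},{"tx":0,"ty":0,"tz":0,"rx":0,"ry":0,"rz":0},{"tx":0,"ty":0,"tz":0,"rx":0,"ry":0,"rz":0},{"tx":0,"ty":0,"tz":0,"rx":0,"ry":0,"rz":0},{"tx":0,"ty":0,"tz":0,"rx":0,"ry":0,"rz":0}]' --claw -0.1

```text
clock: 19.75
ee_pos: [0.6336, 0.0201, 0.2157]
eef_rot: [-2.092, -2.342, 0.001]
wrist_force: [-0.6, -0.4, 0.7]
width: 0.0397
```

Run:
```python
from plan import *
o,M=look('i'); predict(o,M); trayfit('i','wrist')
im=cv2.imread('pics/wrist_i.png'); s=cv2.imread('pics/scene_i.png')[140:300,220:440]
cv2.imwrite('pics/i.png',np.vstack([cv2.resize(im,(480,300)),cv2.resize(s,(480,300))]))
```

```text
19.75 ee [0.6336 0.0201 0.2157] yaw 0.1126 pitchup -0.0009 roll 0.0001 w 0.0397 F [-0.64 -0.37  0.66] M [-0.04 -0.11  0.01]
nose deckxyz [178.3   0.2  18. ]
tail deckxyz [28.3  0.1 18.2]
org deckxyz [1.033e+02 1.000e-01 1.810e+01]
wrist n 13253 floor dev: extra pitchup 0.0005 roll -0.0006 z0 mm(expect5) 5.36
rim pcts x [-75.9  74.1] y [-55.2  67.6] 4089
```

View pics/i.png

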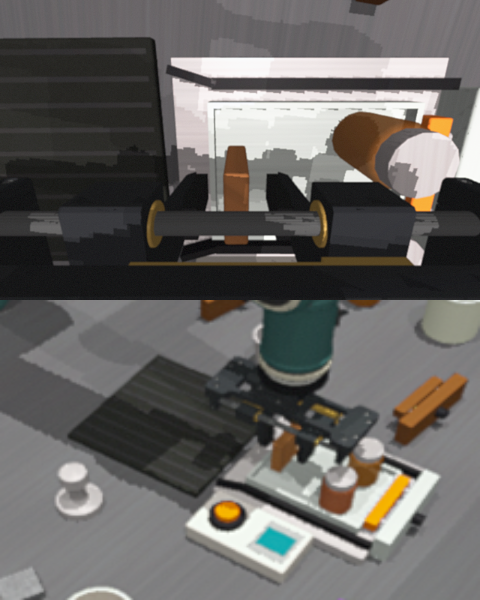

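Let go: the handle is free between the open fingers and the tray is seated against the bumper. I'll rise and locate the button more precisely.

>>> drive_tool --steps '[{"tx":0,"ty":0,"tz":-15,"rx":0,"ry":0,"rz":0},{"tx":0,"ty":0,"tz":-40,"rx":0,"ry":0,"rz":0},{"tx":0,"ty":0,"tz":-80,"rx":0,"ry":0,"rz":0},{"tx":-45,"ty":0,"tz":-110,"rx":0,"ry":0,"rz":0},{"tx":-90,"ty":0,"tz":-110,"rx":0,"ry":0,"rz":0},{"tx":-135,"ty":0,"tz":-110,"rx":0,"ry":0,"rz":0},{"tx":-160,"ty":0,"tz":-110,"rx":0,"ry":0,"rz":0},{"tx":-160,"ty":0,"tz":-110,"rx":0,"ry":0,"rz":0},{"tx":-160,"ty":0,"tz":-110,"rx":0,"ry":0,"rz":0}]' --claw -1 --force 30

```text
clock: 20.8
ee_pos: [0.6516, -0.1393, 0.3266]
eef_rot: [-2.094, -2.341, -0.0]
wrist_force: [1.0, 1.1, 0.0]
width: 0.0002
```

```bash
cat tr.py >/dev/null
python3 - <<'E'
from plan import *
o,M=look('j')
for tag in ['j']:
    z=np.load(f'wrist_{tag}.npz'); W=cloud('wrist',z['d'],dict(r.get_calibration('wrist'),world_to_cam=z['w'])); hsv=cv2.cvtColor(z['im'],cv2.COLOR_BGR2HSV)
    org=(hsv[...,0]>5)&(hsv[...,0]<22)&(hsv[...,1]>120)
    m=org&(W[...,2]>.049)&(W[...,2]<.058)&(np.hypot(W[...,0]-.643,W[...,1]+.102)<.03)
    p=W[m]; print(m.sum(),(p.max(0)+p.min(0))/2,np.median(p,0), cv2.minEnclosingCircle((p[:,:2]*1000).astype(np.float32)))
cv2.imwrite('pics/j.png',z['im'])
E
```

```text
20.8 ee [ 0.6516 -0.1393  0.3266] yaw 0.111 pitchup -0.0002 roll 0.0005 w 0.0002 F [1.   1.14 0.02] M [ 0.04 -0.11  0.  ]
860 [ 0.64357342 -0.10163653  0.05176528] [ 0.64360714 -0.10122136  0.05233079] ((643.76611328125, -101.84059143066406), 13.875931739807129)
```

View pics/j.png

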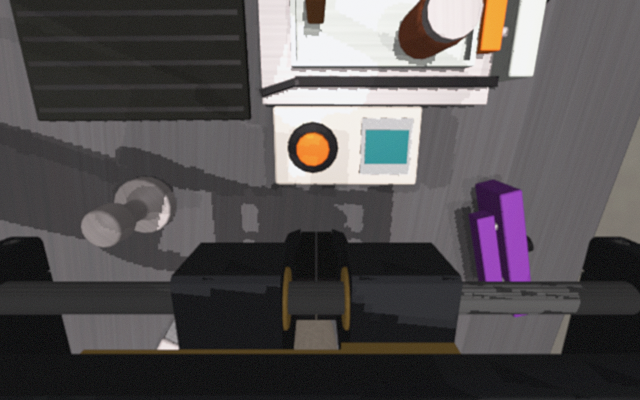

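The button shows at (312,149) and works out to (0.6437, -0.1018, 0.052). Moving over it, then pressing straight down.

>>> drive_tool --steps '[{"tx":38,"ty":-3.7,"tz":40,"rx":0,"ry":0,"rz":0},{"tx":38,"ty":-3.7,"tz":70,"rx":0,"ry":0,"rz":0},{"tx":38,"ty":-3.7,"tz":90,"rx":0,"ry":0,"rz":0},{"tx":38,"ty":-3.7,"tz":102,"rx":0,"ry":0,"rz":0},{"tx":38,"ty":-3.7,"tz":106,"rx":0,"ry":0,"rz":0},{"tx":38,"ty":-3.7,"tz":109,"rx":0,"ry":0,"rz":0},{"tx":38,"ty":-3.7,"tz":112,"rx":0,"ry":0,"rz":0},{"tx":38,"ty":-3.7,"tz":114,"rx":0,"ry":0,"rz":0},{"tx":38,"ty":-3.7,"tz":114,"rx":0,"ry":0,"rz":0}]'

```text
clock: 21.85
ee_pos: [0.6443, -0.1016, 0.213]
eef_rot: [2.093, 2.342, 0.002]
wrist_force: [-1.1, 2.1, 4.2]
width: 0.0002
```

>>> drive_tool --steps '[{"tx":0,"ty":0,"tz":0.6,"rx":0,"ry":0,"rz":0},{"tx":0,"ty":0,"tz":1.0,"rx":0,"ry":0,"rz":0},{"tx":0,"ty":0,"tz":1.0,"rx":0,"ry":0,"rz":0}]'

```text
clock: 22.15
ee_pos: [0.6443, -0.1016, 0.2124]
eef_rot: [2.092, 2.342, 0.001]
wrist_force: [-1.2, 2.8, 7.4]
width: 0.0005
```

>>> drive_tool --steps '[{"tx":0,"ty":0,"tz":0.4,"rx":0,"ry":0,"rz":0},{"tx":0,"ty":0,"tz":0.4,"rx":0,"ry":0,"rz":0},{"tx":0,"ty":0,"tz":0.4,"rx":0,"ry":0,"rz":0}]'

```text
clock: 22.45
ee_pos: [0.6444, -0.1016, 0.2124]
eef_rot: [2.092, 2.342, 0.001]
wrist_force: [-2.5, 2.7, 8.5]
width: 0.0006
```

It's on the stop: the force climbs (8.5 N) with no further travel, and the tip is at 46.4 mm. Lifting off.

>>> drive_tool --steps '[{"tx":0,"ty":0,"tz":-4,"rx":0,"ry":0,"rz":0},{"tx":0,"ty":0,"tz":-10,"rx":0,"ry":0,"rz":0},{"tx":0,"ty":0,"tz":-40,"rx":0,"ry":0,"rz":0},{"tx":0,"ty":0,"tz":-90,"rx":0,"ry":0,"rz":0},{"tx":-40,"ty":0,"tz":-120,"rx":0,"ry":0,"rz":0},{"tx":-80,"ty":0,"tz":-140,"rx":0,"ry":0,"rz":0},{"tx":-80,"ty":0,"tz":-140,"rx":0,"ry":0,"rz":0},{"tx":-80,"ty":0,"tz":-140,"rx":0,"ry":0,"rz":0},{"tx":-80,"ty":0,"tz":-140,"rx":0,"ry":0,"rz":0}]'

```text
clock: 23.35
ee_pos: [0.6519, -0.1805, 0.3485]
eef_rot: [-2.09, -2.34, 0.003]
wrist_force: [-0.2, 0.6, -0.5]
width: 0.0002
```

Run:
```python
from plan import *
o,M=look('k')
z=np.load('wrist_k.npz'); W=cloud('wrist',z['d'],dict(r.get_calibration('wrist'),world_to_cam=z['w'])); hsv=cv2.cvtColor(z['im'],cv2.COLOR_BGR2HSV)
org=(hsv[...,0]>5)&(hsv[...,0]<22)&(hsv[...,1]>120)
m=org&(np.hypot(W[...,0]-.6437,W[...,1]+.102)<.01); print('tare top z',np.median(W[m][:,2]))
d=W[...,:2]-O; L=np.stack([(d@[np.cos(a),np.sin(a)]),(d@[-np.sin(a),np.cos(a)]),W[...,2]],-1)*1000
m=(hsv[...,1]<60)&(hsv[...,2]>90)&(np.abs(L[...,2]-34.3)<3)&(np.abs(L[...,1])<58)&(L[...,0]>15)&(L[...,0]<174)
print(m.sum(),cv2.minAreaRect(L[m][:,:2].astype(np.float32)))
m=(np.abs(L[...,2]-89.5)<6)&(np.abs(L[...,1])<60)&(L[...,0]>60)&(hsv[...,1]<70)
n,l,s,c=cv2.connectedComponentsWithStats(m.astype(np.uint8))
for i in range(1,n):
    if s[i,4]>100:
        p=L[l==i]; A=np.c_[p[:,:2],np.ones(len(p))]; q=np.linalg.lstsq(A,p[:,2],rcond=None)[0]; print('lid',np.median(p,0).round(1),'tilt',q[:2].round(3))
im=cv2.imread('pics/wrist_k.png'); s=cv2.imread('pics/scene_k.png')[120:300,190:440]
cv2.imwrite('pics/k.png',np.vstack([cv2.resize(im,(480,300)),cv2.resize(s,(420,300)) if 0 else cv2.resize(s,(480,300))]))
```

```text
23.35 ee [ 0.6519 -0.1805  0.3485] yaw 0.1125 pitchup -0.004 roll 0.0017 w 0.0002 F [-0.21  0.63 -0.5 ] M [-0.01 -0.08 -0.02]
tare top z 0.052520142989519986
1131 ((100.57355499267578, -49.59191131591797), (13.513505935668945, 146.76998901367188), 89.8276138305664)
```

View pics/k.png

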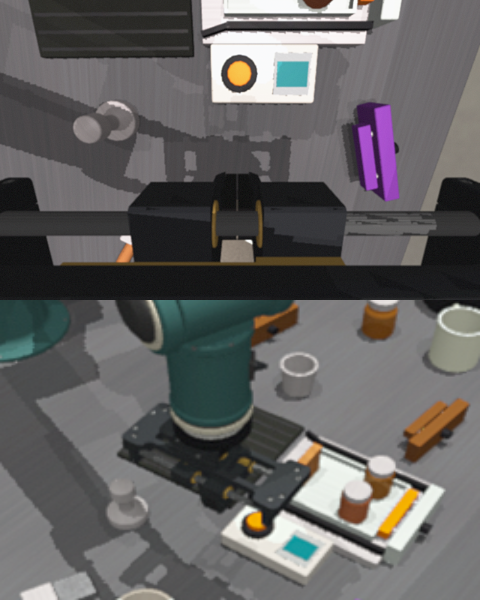

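The button is back up (top at 52.5 mm), both jars are standing, and the tray is square and centred. The arm is clear, so I'm handing in.

```bash
python3 -c "
from h import *
print(r.hand_in())"
```

```text
the job is handed in; nothing more can be done
None
```

I slid the tray off the mat, over the step and along the deck to the orange bumper, pressed it home, let go, then pressed and released the tare button. The job is handed in at about 23.5 s on the robot's clock. It reported no verdict.

- **Slide:** One end or the underside on the step edge was meant to stay in contact throughout. While turning on the mat the tool carried the tray's full 5.3 N, so the tail was barely touching or hovering there. It stayed well below the deck, and I lowered it again. Tilt never passed about 0.12 rad.
- **Push:** I felt for the bumper in 0.3–0.4 mm steps and held for just over a second. The wrist read about 13 N. With up to about 5 N of that taken by deck friction, I estimate 8–12 N on the bumper itself, which was not measured directly.
- **Button:** The force rose from 4.2 to 8.5 N and travel stopped at the expected full depth. There was about 2–3 N of sideways force I did not explain.
- **Last checks:**
  - After letting go, the tray was flat within about 0.5 mm, with its tail about 28 mm inside the front edge and near the centre line.
  - In the last picture it was square to about 0.003 rad.
  - Both jars looked upright. The numeric check of their lids found nothing because they were out of that picture, so this rests on the scene view alone.
  - The button top was back at its starting height.
  - The gripper was clear of everything, with wrist force near zero.
- **Bystanders:** Those in view looked unmoved; I did not measure them afterwards.

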